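# Test-run a returned spice grinder

## Task

Test-run the returned grinder: put its navy cover over the steel cup, down flat on the base, and twist it clockwise (seen from above) until its two ears are fully under the black hooks. Then slide the yellow child-lock guard fully open and, once it is open, press the green button fully down for about a second and let it go. Never press the button before the cover is locked; leave the cover locked, the guard open, and the other things on the bench where they are.

Things in the scene. Friction and masses are not known exactly. Their poses are not given: they have to be found in the camera images.
- grinder: Spice grinder, a light-grey base fixed to the bench, 150 (x) x 270 (y) mm, its flat deck 55 mm above the bench. Origin at the centre of its underside on the bench; x points to its rear (away from its vented front), y to its left, where the cup is; z up. It is turned by up to 0.35 rad either way.
- cup_seat (a point): Point on the deck (55 mm above the bench) on the axis of the fixed open steel grinding cup, at (0, +65, 55) mm in the grinder's frame; axes as the grinder's. The cup is 42 mm high above the deck, 68 mm in outer diameter; its foot flange, 75 mm in diameter and 4 mm high, centres the cover. A hook stands at +x and at -x of it.
- hook_rear (a point): Point on the deck in the middle of the rear black hook, 57 mm from the cup's axis along the grinder's +x. Inner edge 48, outer face 64.5 mm from the axis; 16 mm high, roof underside 10 mm above the deck, 26 mm wide along y. A clockwise-turning ear enters from its +y side and meets a stop wall 10.5 mm to -y of this point.
- hook_front (a point): The same for the front hook, 57 mm from the cup's axis along the grinder's -x: a half-turn image of the rear one. An ear enters from its -y side; its stop wall is 10.5 mm to +y of this point.
- cover: The loose cover, standing open side down: an upside-down navy cup, inner diameter 80, outer 88 mm, 58 mm high over its flat top, inner depth 54 mm, 130 to 250 g. Two orange ears at the bottom rim at its +x and -x reach 54.5 mm from the axis, 16 mm wide, 5 mm thick. Origin at the centre of its open underside; z up. A half turn makes no difference.
- cover_fin (a point): Centre of the cover's orange grip fin on top, 74 mm above its underside: 56 mm long along the cover's x (in line with the ears), 14 mm thick along its y, from 58 to 90 mm above the underside. The cover goes straight down to the deck with its x turned 0.7 to 2.2 rad anticlockwise (from above) of the grinder's x; turned clockwise it is locked with x along the grinder's x, stops 0.05 rad past that.
- lock_tab (a joint): Yellow sliding child-lock guard, a bridge 40 (x) x 48 (y) mm whose top plate is 14 to 18 mm above the deck and covers the button. Value 0 = shut, 0.044 m = fully open; it slides along the grinder's +x (to the rear), stays where it is left and resists with about 1.5 N. It starts within 5 mm of shut.
- tab_ridge (a point): Middle of the top edge of the black ridge across the guard, 37 mm above the deck (92 mm above the bench); moves with the guard. The ridge is 9 mm thick (grinder's x), 34 mm long (grinder's y) and stands 19 mm above the guard's plate, at the middle of it; push it or pinch it.
- start_button (a joint): Green spring push button, 0 = up, 0.006 m = fully down; needs 1 N to start moving, 4 N fully down, springs back.
- button_top (a point): Centre of the top face of the green button, 26 mm in diameter, standing 10 mm above the deck (65 mm above the bench) when up, at (-30, -70) mm in the grinder's frame; pressed straight down. With the guard fully open the guard's nearest edge is 24 mm from the button's centre, on its +x side.
- spare_cup: Bystander: spare open steel cup, 68 mm in diameter, 45 mm high; origin under its centre. It may have swapped places with the cover.
- tape_roll: Bystander: amber tape roll lying flat, 100 mm in diameter, 45 mm high; origin under its centre.
- bean_jar: Bystander: brown jar with black cap, 70 mm in diameter, 100 mm high; origin under its centre.
- cleaning_brush: Bystander: brush lying on the bench; origin under its middle.
- screwdriver: Bystander: screwdriver lying on the bench; origin under its middle.
- scoop: Bystander: long spoon lying on the bench; origin under its middle.
Mind the look-alikes: they are no part of the job. Leave any purple, turquoise or white look-alike of the cover alone.

How it is judged:
On the way, in this order (a step that is already met when the one before it is completed fails the run):
1. the cover sits flat on the base around the cup, twisted home under both hooks (horizontal distance between cover and cup_seat below 0.006 m and z of cover in the frame of cup_seat below 0.004 m and angle between cover's own z axis and vertical below 0.06 rad and angle between the x axis of cover and the x axis of grinder, either way round below 0.17 rad), for 0.2 s.
2. with the cover locked, the child-lock guard is slid fully open (all of step 1 and value of joint lock_tab above 0.036 m), for 0.1 s.
3. with the cover locked and the guard open, the green button is held fully down for at least 0.5 s (all of step 2 and value of joint start_button above 0.0048 m), for 0.5 s.
At the end, for the whole second after the job is handed in: The cover stands at rest on the base around the cup (within 6 mm of the cup's axis, underside within 4 mm of the deck, tilt under 0.06 rad), twisted so that its ears are within 0.17 rad of the hooks' line; the guard is open by more than 36 mm of 44; the button is up again (less than 1.5 mm down) (all of step 2 and value of joint start_button below 0.0015 m and linear speed of cover below 0.02 m/s); the robot touches nothing.
It fails at once if the button is pressed before the cover is locked (value of joint start_button above 0.003 m and not (horizontal distance between cover and cup_seat below 0.006 m and z of cover in the frame of cup_seat below 0.004 m and angle between cover's own z axis and vertical below 0.06 rad and angle between the x axis of cover and the x axis of grinder, either way round below 0.17 rad)).
It fails at once if another thing on the bench is pushed more than 40 mm from its place (distance of any of spare_cup, tape_roll, bean_jar, cleaning_brush, screwdriver, scoop from where it was at the start of the episode above 0.04 m).
It also fails if it takes over 64 s, if anything falls off the work surface, if the arm or the gripper's body presses on something with over 40 N, if the wrist force passes 120 N, or if a joint passes its speed limit or range.

## Robot

A 6-joint arm with a two-finger parallel gripper is mounted at the origin on the work surface. World frame = base frame: x ahead of the robot, y to its left, z up, the work surface at z = 0. Lengths are in m, angles in rad, forces in N, time in s.
With the tool pointing down it reaches from about 0.35 to 0.875 m from the base axis. Payload 4.2 kg.
Tool frame: the origin (TCP) lies between the finger pads; the fingertips stand 19 mm ahead of it and the grasp point (between the pads) is the TCP; y points along the fingers, x is the direction in which the jaws open and shut, and the axes are right-handed (so a half turn about y gives the same grasp; the last joint's range is limited). The gripper opens to 85 mm and grips with 20 to 120 N. Pads are 22 mm wide; open, the fingers measure 114 mm over their backs; the gripper's body (76 mm by 85 mm) begins 54 mm behind the grasp point. The pads swing forward as they close: fully open they stand 13 mm farther back than shut.
Start: joints at [-1.027, 0.385, 0.008, 0, -1.194, -0.259], TCP at [0.176, -0.6, 0.25] pointing down, gripper open.
Joint ranges: [-3.14, 3.14], [-1.21, 2.06], [-1.07, 1.41], [-3.16, 2.05], [-2.99, -0.16], [-3.1, 3.1]. Speed limits (rad/s): [2.79, 2.79, 3.14, 3.14, 3.14, 3.14].

## Interface

Orientations are given as a rotation vector (axis times angle).
In Python, from plant import r gives the robot as it stands. Calls block until the motion is done:
- r.move_ptp(position, orientation): joint-space move of the TCP to a pose.
- r.movel(position, frame=None, rate=0.15): straight line of the TCP; frame=None keeps the orientation; rate is the mean speed in m/s.
- r.move_joints(angles): joint-space move.
- r.move_gripper(opening, f_grip=None): finger opening in m; f_grip is the grip in N (None keeps the last); returns when the fingers have stopped.
- r.pause(seconds).
- r.ik(position, orientation): joint angles nearest the present ones, or None.
- r.camera(name): name is "scene" or "top"; returns a dict with "image" (420x560x3 uint8, blue, green, red), "z_map" (420x560 float32, m along the optical axis (not along the pixel's ray), 0 where there is no reading), "vfov" (degrees; the focal length in pixels is half the picture's height over the tangent of half this angle, whatever the lens; pixels are square), "cx", "cy" (the principal point, pixels), "dist" ([k1, k2, p1, p2, k3] as OpenCV has them; the pictures are not rectified), "rvec" (rotation vector, rad) and "tvec" (3), from world to camera coordinates, as OpenCV has them. Camera axes: x right, y down, z forward; pixel columns grow to the right and rows downward; lengths in m; the calibration is good to about 2 mm. A picture is of the moment at which its call begins.
A pose or a line that the arm cannot do raises r.Unreachable and nothing moves.
- r.job_done(): hands the job in, once; it reports no verdict.
Readings, each from a call of its own:
- r.current_clock(): time.
- r.current_joint_positions(): joint angles.
- r.current_dq(): joint speeds.
- r.current_tau(): joint torques, N m.
- r.current_eef_pos(): TCP position.
- r.current_tcp_rot(): TCP orientation.
- r.current_wrist_force(): force on the tool from outside, world axes, zero at the start.
- r.current_torque(): the same for the moment, N m.
- r.current_gripper_width(): finger opening in m.
Only numpy, scipy, OpenCV 4.12 (cv2) and the standard library are available. Lean on these libraries where they do the work, as an engineer would, in place of code of your own. Each camera call takes 0.05 s, during which the arm holds its last target.

## Working session

There is one attempt and no reset: what is moved stays moved. The work goes in short steps, each a Python script; the robot and the scene stay as the last script left them, time stands still between calls to the robot, and variables do not carry over. Pictures are saved under pics/ and viewed, and the job is handed in when it is done.

```bash
ls; mkdir -p pics; python3 - <<'E'
from plant import r
import cv2,pickle
for n in("scene","top"):
    c=r.camera(n); pickle.dump(c,open(n+"0.pkl","wb")); cv2.imwrite(f"pics/{n}0.png",c["image"])
    print(n,c["vfov"],c["cx"],c["cy"],c["dist"],c["rvec"],c["tvec"])
print(r.current_clock(),r.current_eef_pos(),r.current_tcp_rot())
E
```

```text
pics
scene 42.96803308505589 270.00513791720033 210.5538768832655 [0.07087937 0.         0.         0.         0.        ] [ 0.76534985  2.73316675 -0.88765813] [ 0.47727625 -0.14375903  1.65398326]
top 51.335842017749066 290.98126020547494 220.5850181797567 [-0.0709315  0.         0.         0.         0.       ] [ 2.16256919 -2.18154877  0.10230384] [-0.04306313  0.55151163  1.26883029]
0.1 [ 0.17549195 -0.59935226  0.24932127] [-1.05909834 -1.41632005  1.41438613]
```

View pics/scene0.png

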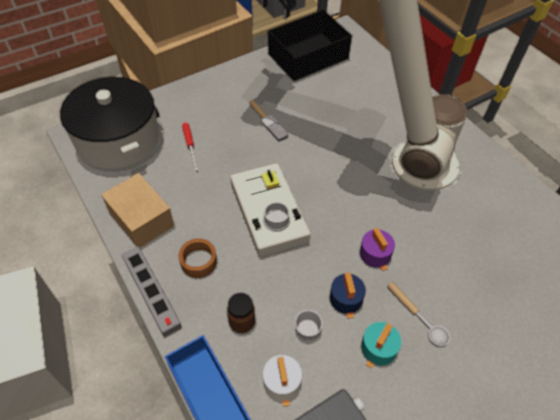

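View pics/top0.png

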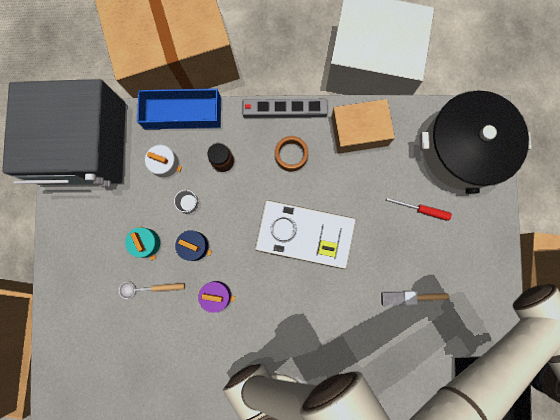

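Lookalikes in the top view are purple (213,296), turquoise (142,242), white (161,160) and navy (192,245). The navy one matches the description. In the scene view it is at (348,292). Next I'll check a close crop and measure.

```bash
cat > h.py <<'E'
import numpy as np, cv2, pickle
from scipy.spatial.transform import Rotation as R
def K(c):
    f=c["image"].shape[0]/2/np.tan(np.radians(c["vfov"])/2)
    return np.array([[f,0,c["cx"]],[0,f,c["cy"]],[0,0,1.]])
def rays(c,uv):
    n=cv2.undistortPoints(np.float64(uv).reshape(-1,1,2),K(c),np.float64(c["dist"])).reshape(-1,2)
    Rm=cv2.Rodrigues(np.float64(c["rvec"]))[0]; t=np.float64(c["tvec"]).ravel()
    return -Rm.T@t, np.c_[n,np.ones(len(n))]@Rm
def onplane(c,uv,z):
    o,d=rays(c,uv); return o+d*((z-o[2])/d[:,2])[:,None]
def tri(c1,u1,c2,u2):
    o1,d1=rays(c1,[u1]);o2,d2=rays(c2,[u2]);d1=d1[0];d2=d2[0]
    s,*_=np.linalg.lstsq(np.c_[d1,-d2],o2-o1,rcond=None)
    p,q=o1+s[0]*d1,o2+s[1]*d2
    return (p+q)/2,np.linalg.norm(p-q)
def depthpts(c,m):
    v,u=np.nonzero(m&(c["z_map"]>0)); o,d=rays(c,np.c_[u,v]); return o+d*c["z_map"][v,u][:,None]
def proj(c,P):
    return cv2.projectPoints(np.float64(P).reshape(-1,1,3),np.float64(c["rvec"]),np.float64(c["tvec"]),K(c),np.float64(c["dist"]))[0].reshape(-1,2)
def crop(c,u0,v0,u1,v1,k,name):
    cv2.imwrite(name,cv2.resize(c["image"][v0:v1,u0:u1],None,fx=k,fy=k,interpolation=cv2.INTER_CUBIC))
def load(n): return pickle.load(open(n,"rb"))
E
python3 - <<'E'
from h import *
a,b=load("scene0.pkl"),load("top0.pkl")
crop(b,150,190,360,310,3.8,"pics/t1.png"); crop(a,220,155,400,325,3.5,"pics/s1.png")
E
```

```text
(no output)
```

View pics/t1.png

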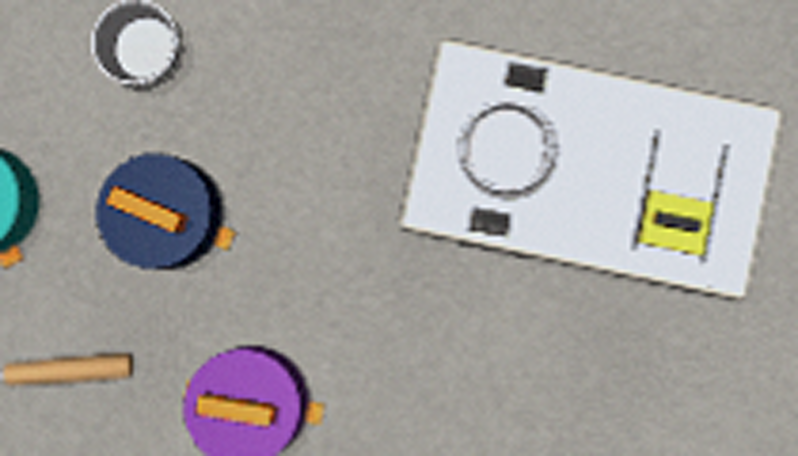

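View pics/s1.png

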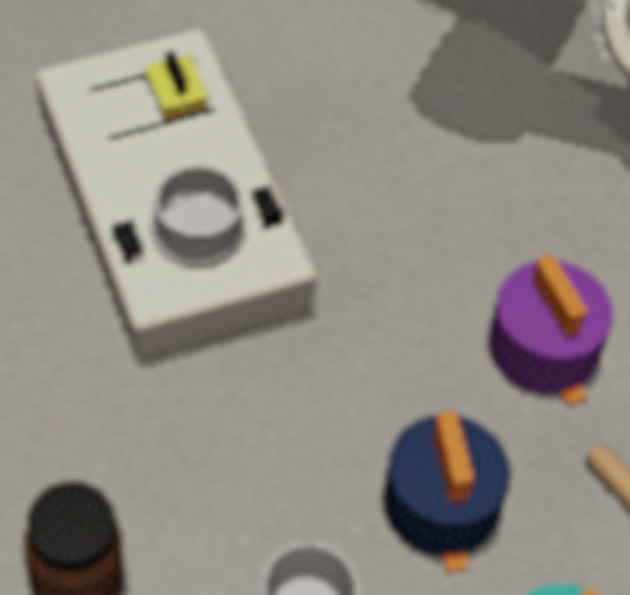

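```bash
cat > meas.py <<'E'
from h import *
def blobs(m,lo=15):
    n,l,s,ce=cv2.connectedComponentsWithStats(m.astype(np.uint8)); return [(l==i,ce[i],s[i,4]) for i in range(1,n) if s[i,4]>=lo]
def hsv(c): return cv2.cvtColor(c["image"],cv2.COLOR_BGR2HSV).astype(int)
def box(c,u0,v0,u1,v1):
    m=np.zeros(c["image"].shape[:2],bool); m[v0:v1,u0:u1]=1; return m
E
python3 - <<'E'
from meas import *
a,b=load("scene0.pkl"),load("top0.pkl")
A,B=hsv(a),hsv(b)
def rep(n,c,m,lo=15):
    for mm,ce,s in blobs(m,lo):
        P=depthpts(c,mm); print(n,ce.round(1),s,"depth med",np.median(P,0).round(4),"zmax",np.percentile(P[:,2],[5,50,95]).round(4))
org=lambda H:(abs(H[...,0]-15)<7)&(H[...,1]>140)&(H[...,2]>110)
rep("orange top",b,org(B)&box(b,170,225,220,275)); rep("orange sc",a,org(A)&box(a,325,265,372,320))
navy=lambda H:(abs(H[...,0]-112)<12)&(H[...,1]>80)
rep("navy top",b,navy(B)&box(b,170,225,220,275)); rep("navy sc",a,navy(A)&box(a,325,265,372,320))
yel=lambda H:(abs(H[...,0]-29)<5)&(H[...,1]>120)
rep("yel top",b,yel(B)&box(b,300,215,350,270)); rep("yel sc",a,yel(A)&box(a,250,160,290,195))
blk=lambda H:(H[...,2]<70)
rep("blk top",b,blk(B)&box(b,262,200,350,262),8); rep("blk sc",a,blk(A)&box(a,235,165,305,235),8)
m=(B[...,2]>185)&(B[...,1]<60)&box(b,245,190,365,280)
ms=max(blobs(m),key=lambda x:x[2])
cnt=max(cv2.findContours(ms[0].astype(np.uint8),cv2.RETR_EXTERNAL,cv2.CHAIN_APPROX_NONE)[0],key=cv2.contourArea)
P=depthpts(b,ms[0]);print("deck z",np.percentile(P[:,2],[5,50,95]))
W=onplane(b,cnt.reshape(-1,2),.055)
rc=cv2.minAreaRect((W[:,:2]*1000).astype(np.float32)); print(rc); print(cv2.boxPoints(rc).round(1))
E
```

```text
orange top [187.4 244.7] 98 depth med [0.4786 0.2451 0.0897] zmax [0.0859 0.0897 0.0945]
orange top [208.6 252.1] 20 depth med [0.4605 0.1999 0.0044] zmax [0.0009 0.0044 0.0117]
orange sc [349.4 284.1] 145 depth med [0.483  0.2496 0.0892] zmax [0.075  0.0892 0.093 ]
orange sc [349.7 314.9] 26 depth med [0.4995 0.2898 0.0042] zmax [0.0007 0.0042 0.008 ]
navy top [191.8 245.5] 634 depth med [0.4771 0.2387 0.0581] zmax [0.043  0.0581 0.0622]
navy sc [346.2 295.1] 789 depth med [0.4973 0.2586 0.0569] zmax [0.0197 0.0569 0.0616]
yel top [327.6 248.3] 202 depth med [ 0.4649 -0.152   0.0732] zmax [0.0679 0.0732 0.0769]
yel sc [269.7 178.9] 154 depth med [ 0.4722 -0.1427  0.0742] zmax [0.0686 0.0742 0.0918]
blk top [287.9 210.4] 41 depth med [ 0.577  -0.0396  0.0714] zmax [0.0672 0.0714 0.0751]
blk top [279.3 247.6] 25 depth med [ 0.4714 -0.0132  0.0709] zmax [0.0654 0.0709 0.0747]
blk top [328.1 248.2] 25 depth med [ 0.4668 -0.1507  0.0914] zmax [0.0888 0.0914 0.094 ]
blk sc [269.6 175.3] 19 depth med [ 0.4703 -0.1453  0.0888] zmax [0.081  0.0888 0.0959]
blk sc [296.1 213.8] 38 depth med [ 0.4715 -0.0051  0.0703] zmax [0.0655 0.0703 0.0741]
blk sc [256.  223.2] 40 depth med [ 0.5815 -0.0371  0.0702] zmax [0.0652 0.0702 0.0759]
deck z [0.05133917 0.0557135  0.06218805]
((509.70654296875, -89.17282104492188), (264.3240661621094, 146.39248657226562), 77.62395477294922)
[[ 409.9 -202.6]
 [ 552.9 -234. ]
 [ 609.5   24.2]
 [ 466.5   55.6]]
```

```bash
python3 - <<'E'
from h import *
a,b=load("scene0.pkl"),load("top0.pkl")
def g(c,u,v,w,k,name):
    im=cv2.resize(c["image"][v-w:v+w,u-w:u+w],None,fx=k,fy=k,interpolation=cv2.INTER_CUBIC)
    for i in range(0,2*w,5):
        cv2.putText(im,str(u-w+i),(i*k,8),0,.3,(0,0,255));cv2.putText(im,str(v-w+i),(0,i*k+4),0,.3,(0,0,255))
        cv2.line(im,(i*k,10),(i*k,14),(0,0,255));cv2.line(im,(20,i*k),(24,i*k),(0,0,255))
    return im
for i,(ts,ss) in enumerate([((191,246),(349,292)),((284,230),(276,214)),((328,245),(270,180))]):
    cv2.imwrite(f"pics/z{i}.png",np.hstack([g(b,*ts,22,9,''),g(a,*ss,22,9,'')]))
E
```

```text
(no output)
```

View pics/z0.png

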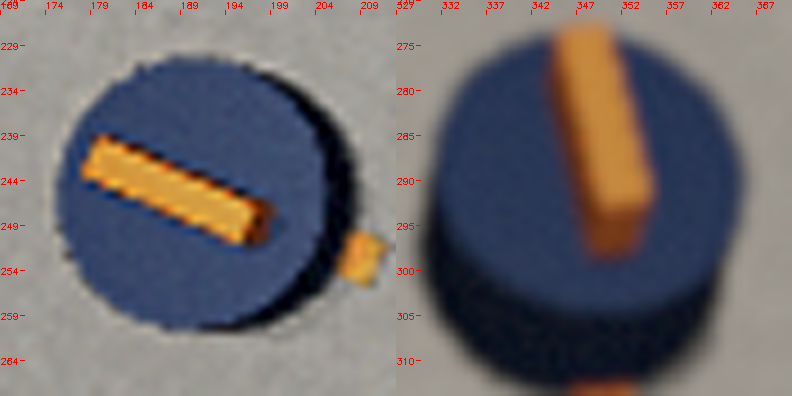

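View pics/z1.png

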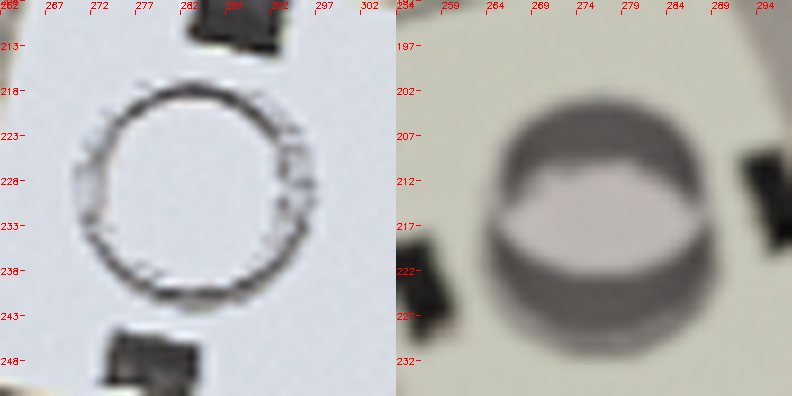

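View pics/z2.png

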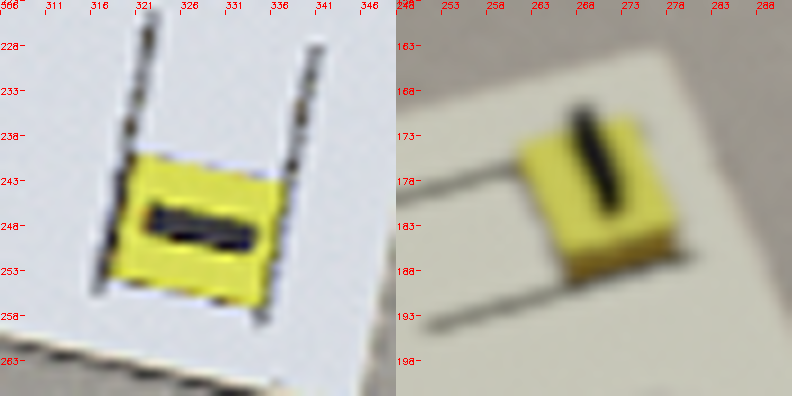

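```bash
python3 - <<'E'
from meas import *
a,b=load("scene0.pkl"),load("top0.pkl")
print("fin",tri(b,(187.5,244.6),a,(349.5,282.5)))
for c,q in((b,[(180.1,239.1),(178.4,243.1),(197.7,247.1),(195.7,251)]),(a,[(344.7,274.4),(350.2,273.1),(355.8,291.3),(349.4,293.3)])):
    P=onplane(c,np.array(q)-.5,.09)[:,:2]; print(P.mean(0),P.round(4).tolist(), cv2.minAreaRect((P*1000).astype(np.float32)))
# cover top discs, upper outline
for nm,c,bx,lowside in(("top",b,(165,220,222,280),0),("scene",a,(322,262,376,325),0)):
    H=hsv(c); navy=((abs(H[...,0]-112)<14)&(H[...,1]>70)|(H[...,2]<45))&box(c,*bx)
    m=max(blobs(navy|((abs(H[...,0]-15)<9)&(H[...,1]>120)&box(c,*bx))),key=lambda x:x[2])[0]
    br=navy&(H[...,2]>(85 if nm=="top" else 58))
    m2=max(blobs(br),key=lambda x:x[2])[0].astype(np.uint8)
    m2=cv2.morphologyEx(m2,cv2.MORPH_CLOSE,np.ones((13,13)))
    cn=max(cv2.findContours(m2,cv2.RETR_EXTERNAL,cv2.CHAIN_APPROX_NONE)[0],key=cv2.contourArea)
    h=onplane(c,cn.reshape(-1,2),.058); (x,y),rad=cv2.minEnclosingCircle((h[:,:2]*1000).astype(np.float32)); e=cv2.fitEllipse((h[:,:2]*1000).astype(np.float32)); print(nm,"disc",x,y,rad,e)
print("cup",tri(b,(283.6-.0,229.2),a,(276.2,212.7)), onplane(b,[(283.6,229.2)],.097),onplane(a,[(276.2,212.7)],.097))
print("ridge",onplane(b,[(328.1,248.2)],.092),onplane(a,[(269.3,175.0)],.092), tri(b,(328.1,248.2),a,(269.3,175.0)))
# deck in scene
H=hsv(a); m=(H[...,2]>165)&(H[...,1]<60)&box(a,225,155,315,245)
m=max(blobs(m),key=lambda x:x[2])[0].astype(np.uint8); cn=max(cv2.findContours(m,cv2.RETR_EXTERNAL,cv2.CHAIN_APPROX_NONE)[0],key=cv2.contourArea)
W=onplane(a,cn.reshape(-1,2),.055); rc=cv2.minAreaRect((W[:,:2]*1000).astype(np.float32)); print("deck scene",rc,cv2.boxPoints(rc).round(1).tolist())
# hook tops
for n,f,q in(("rear",b,(287.9,210.4)),("front",b,(279.3,247.6)),("frontS",a,(296.1,213.8)),("rearS",a,(256,223.2))): print(n,onplane(f,[q],.071))
E
```

```text
fin (array([0.47958165, 0.24521188, 0.08577898]), np.float64(0.0006935927555660861))
[0.47976352 0.24410506] [[0.4967, 0.2667], [0.4855, 0.2714], [0.4739, 0.2164], [0.4629, 0.222]] ((479.7380065917969, 244.08258056640625), (55.21657943725586, 12.235671043395996), 65.51174926757812)
[0.48094687 0.24678253] [[0.478, 0.2209], [0.4642, 0.225], [0.4826, 0.2725], [0.499, 0.2688]] ((481.6053771972656, 246.88775634765625), (53.4337272644043, 16.650936126708984), 68.89280700683594)
top disc 479.94677734375 245.11610412597656 43.25174331665039 ((479.6711120605469, 244.70648193359375), (82.34870147705078, 83.61578369140625), 15.23200798034668)
scene disc 481.79949951171875 247.2574005126953 42.675540924072266 ((481.90521240234375, 247.72486877441406), (81.02438354492188, 82.26062774658203), 127.89220428466797)
cup (array([ 0.52172772, -0.02729762,  0.08606195]), np.float64(0.0013823257472617197)) [[ 0.52034106 -0.02708216  0.097     ]] [[ 0.5265049  -0.02108312  0.097     ]]
ridge [[ 0.46631517 -0.15109121  0.092     ]] [[ 0.47225142 -0.14597396  0.092     ]] (array([ 0.46732307, -0.1524345 ,  0.08214755]), np.float64(0.0017367910763483494))
deck scene ((509.896240234375, -87.49772644042969), (269.58837890625, 149.5069580078125), 77.8482666015625) [[408.3999938964844, -203.5], [554.5999755859375, -235.0], [611.2999877929688, 28.5], [465.20001220703125, 60.0]]
rear [[ 0.57625331 -0.03933073  0.071     ]]
front [[ 0.46992519 -0.01400933  0.071     ]]
frontS [[ 0.47200455 -0.00557877  0.071     ]]
rearS [[ 0.58122281 -0.0354654   0.071     ]]
```

Both views agree on the navy cover: centre about (0.481,0.246) m, fin at about 67°, top of the fin near 0.09 m. The cup is at about (0.5235,-0.025) and the grinder's yaw is about -12.3°. Next I'll check reachability for the grasp and the twist.

```bash
cat >> h.py <<'E'
def ori(deg):
    p=np.radians(deg); x=np.array([np.cos(p),np.sin(p),0]); y=np.array([0,0,-1.]); return R.from_matrix(np.c_[x,y,np.cross(x,y)]).as_rotvec()
def jawdeg(rv):
    x=R.from_rotvec(rv).as_matrix()[:,0]; return np.degrees(np.arctan2(x[1],x[0]))
YAW=-12.3; CUP=np.array([.5235,-.0255]); COV=np.array([.4807,.2458]); CX=67.2
def gr(x,y): # grinder frame m -> world xy
    o=np.array([.5098,-.0889]); t=np.radians(YAW); return o+np.array([np.cos(t)*x-np.sin(t)*y,np.sin(t)*x+np.cos(t)*y])
E
python3 - <<'E'
from h import *
from plant import r
print(jawdeg(r.current_tcp_rot()),gr(0,.065),gr(-.03,-.07),r.current_gripper_width())
for d in(CX+90,CX-90): print(d,r.ik([*COV,.2],ori(d)),r.ik([*COV,.082],ori(d)))
for d in(YAW+90,YAW-90,CX+90,CX-90,YAW,YAW+180): print(d,r.ik([*CUP,.137],ori(d)))
E
```

```text
106.30953427886988 [ 0.52364698 -0.02539204] [ 0.46557651 -0.15090228] 0.08538323076220021
157.2 [ 0.77315962  0.28419474 -0.27604662  0.         -1.01055496 -1.17109469] [ 0.77315962  0.42727069 -0.4124633   0.         -0.73106234 -1.17109469]
-22.799999999999997 [ 0.77315962  0.28419474 -0.27604662  0.         -1.01055496  1.97049797] [ 0.77315962  0.42727069 -0.4124633   0.         -0.73106234  1.97049797]
77.7 [ 0.26115248  0.33007274 -0.3936467   0.         -0.84707689 -2.04662431]
-102.3 [ 0.26115248  0.33007274 -0.3936467   0.         -0.84707689  1.09496834]
157.2 [ 0.26115248  0.33007274 -0.3936467   0.         -0.84707689 -0.65908755]
-22.799999999999997 [ 0.26115248  0.33007274 -0.3936467   0.         -0.84707689  2.4825051 ]
-12.3 [ 0.26115248  0.33007274 -0.3936467   0.         -0.84707689  2.66576467]
167.7 [ 0.26115248  0.33007274 -0.3936467   0.         -0.84707689 -0.47582798]
```

```bash
python3 - <<'E'
from h import *
from plant import r
r.move_gripper(.05,f_grip=60)
r.move_ptp([*COV,.2],ori(157.2))
r.movel([*COV,.082],rate=.12)
print(r.current_clock(),r.current_eef_pos(),r.current_wrist_force())
r.move_gripper(.0,f_grip=60)
print(r.current_clock(),r.current_gripper_width(),r.current_wrist_force(),r.current_torque())
r.movel([*COV,.14],rate=.1)
r.move_ptp([*COV,.22],ori(157.2))
print(r.current_clock(),r.current_gripper_width(),r.current_wrist_force(),r.current_eef_pos())
for n in("scene","top"):
    c=r.camera(n); pickle.dump(c,open(n+"1.pkl","wb")); cv2.imwrite(f"pics/{n}1.png",c["image"])
E
```

```text
4.825 [0.48117117 0.2461631  0.08268997] [ 0.27540962 -0.04616532  0.1665217 ]
5.2417 0.012760736830466137 [-1.16738752  0.12702963  2.20474125] [-0.01549875  0.29275387  0.02479881]
6.3917 0.012556953881053247 [-0.1677186   0.30425156 -2.38065048] [0.48054425 0.24591169 0.22028636]
```

View pics/scene1.png

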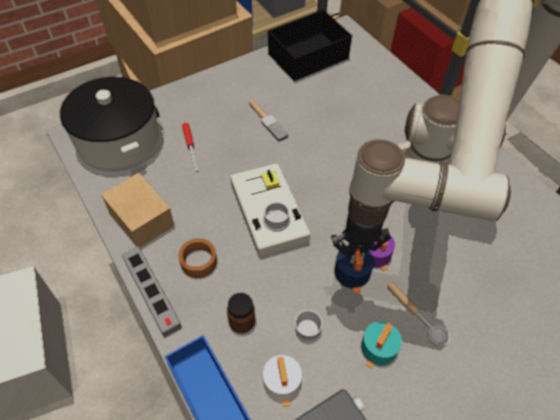

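View pics/top1.png

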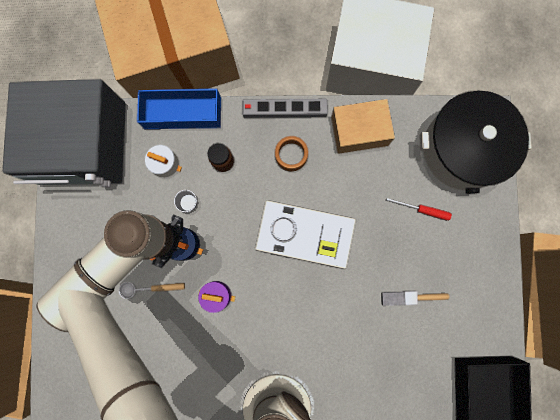

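The cover is in the gripper: it is off the bench at (350,268) in the scene view, and the wrist carries about 2.4 N. Next I'll carry it over the cup and check alignment before lowering.

```bash
python3 - <<'E'
from h import *
from plant import r
r.movel([*CUP,.22],frame=ori(150),rate=.15)
print(r.current_clock(),r.current_gripper_width(),r.current_eef_pos())
r.movel([*CUP,.19],rate=.1)
for n in("scene","top"):
    c=r.camera(n); pickle.dump(c,open(n+"2.pkl","wb"))
    p=proj(c,[[*CUP,.13]])[0].astype(int); print(p)
    u,v=p; crop(c,max(u-50,0),max(v-50,0),u+50,v+50,6,f"pics/{n}2.png")
E
```

```text
8.475 0.0128344980863746 [ 0.52348519 -0.02500009  0.22000001]
[276 203]
[282 227]
```

View pics/scene2.png

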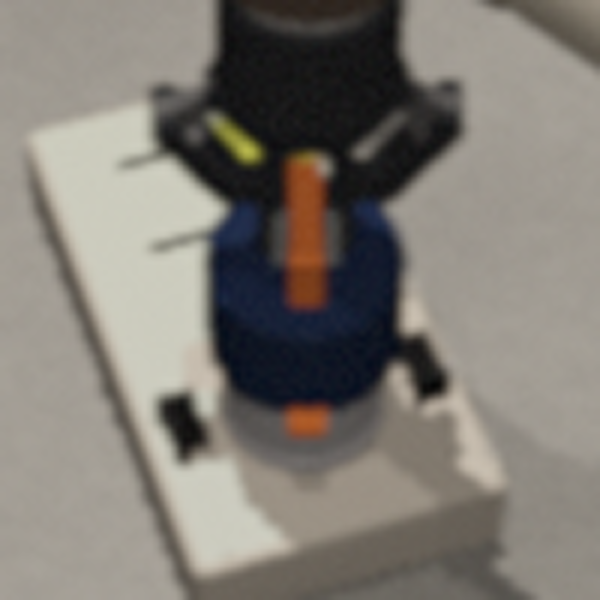

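View pics/top2.png

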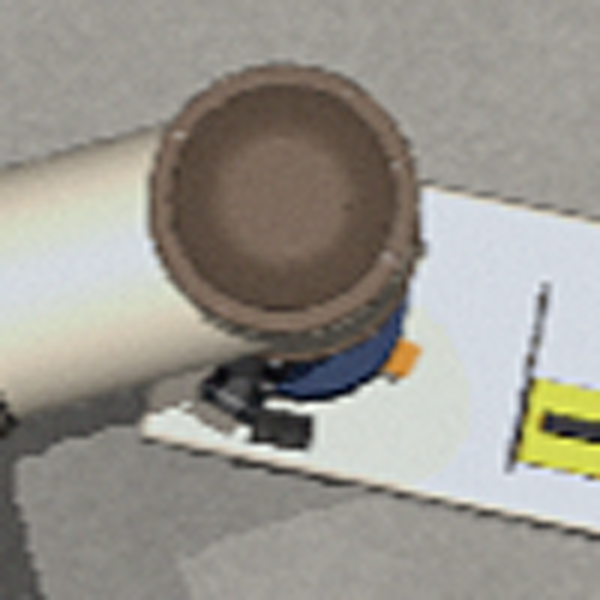

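```bash
python3 - <<'E'
from h import *
from plant import r
for z in(.175,.15,.145,.143,.141,.1395,.1385,.1375,.1370):
    r.movel([*CUP,z],rate=.06); f=r.current_wrist_force(); print(z,r.current_clock(),f.round(2),r.current_torque().round(2),r.current_eef_pos().round(4))
    if f[2]>8: break
c=r.camera("scene"); pickle.dump(c,open("scene3.pkl","wb")); crop(c,226,150,326,250,6,"pics/scene3.png")
E
```

```text
0.175 9.425 [ 0.89 -0.14 -1.49] [-0.02 -0.03 -0.01] [ 0.5232 -0.0256  0.1745]
0.15 9.9917 [ 0.26 -0.02 -1.87] [-0.02  0.02  0.01] [ 0.5235 -0.0256  0.1497]
0.145 10.2417 [ 0.6  -0.19 -1.77] [ 0.04 -0.    0.01] [ 0.5233 -0.0255  0.1448]
0.143 10.4917 [ 0.94  0.81 -1.98] [ 0.03 -0.02 -0.04] [ 0.5235 -0.0255  0.143 ]
0.141 10.7417 [-0.39 -0.38 -2.5 ] [0.02 0.05 0.03] [ 0.5234 -0.0255  0.1409]
0.1395 10.9917 [ 0.47 -0.48 -2.14] [ 0.07 -0.01  0.03] [ 0.5234 -0.0255  0.1394]
0.1385 11.2417 [-0.72 -0.29 -2.02] [ 0.   -0.02 -0.04] [ 0.5235 -0.0255  0.1384]
0.1375 11.4917 [ 0.72 -1.11 -1.22] [ 0.01 -0.03  0.02] [ 0.5236 -0.0255  0.1376]
0.137 11.7417 [-2.93  1.6   3.75] [0.15 0.39 0.01] [ 0.5236 -0.0255  0.1375]
```

View pics/scene3.png

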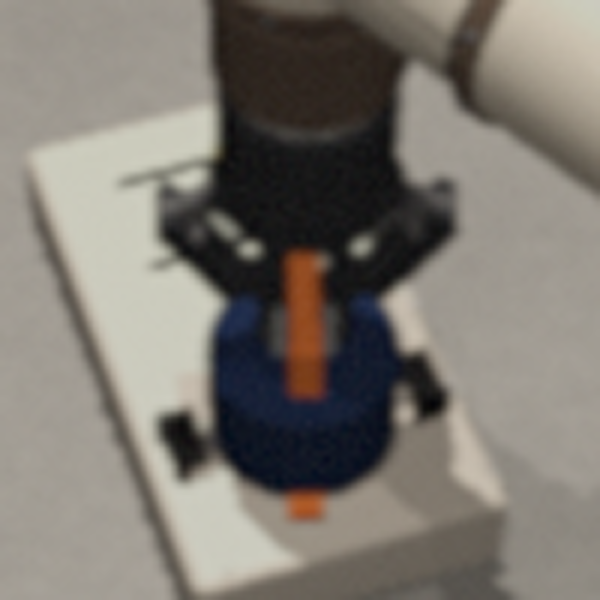

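Seated: contact came at a TCP height of 0.1375, against 0.1377 expected. The ears are clear of the hooks. Next I'll twist clockwise with joint 6 while watching the moment.

```bash
python3 - <<'E'
from h import *
from plant import r
r.movel([*CUP,.1375],rate=.05)
q=np.array(r.current_joint_positions()); print(q)
q5=q[5]; end=-2.047
n=8
for i,t in enumerate(list(np.linspace(q5,end+.1,n)[1:])+[end+.05,end,end-.02,end-.04,end-.06]):
    q[5]=t; r.move_joints(q.tolist()); f=r.current_wrist_force();m=r.current_torque()
    print(round(t,3),r.current_clock(),f.round(1),m.round(2),r.current_eef_pos().round(4),round(jawdeg(r.current_tcp_rot())-90,1))
    if abs(m[2])>.9 or np.linalg.norm(f)>25: break
c=r.camera("scene"); pickle.dump(c,open("scene4.pkl","wb")); crop(c,226,150,326,250,6,"pics/scene4.png")
E
```

```text
[ 2.61143861e-01  3.29432033e-01 -3.92953456e-01 -1.52838530e-05
 -8.48225933e-01 -7.84768874e-01]
-0.951 12.325 [ 1.1 -0.6  0.9] [-0.16 -0.21 -0.01] [ 0.5239 -0.0256  0.1375] 50.7
-1.117 12.6083 [ 0.6 -0.5  0.4] [-0.33 -0.23 -0.01] [ 0.5236 -0.0256  0.1375] 41.3
-1.283 12.8917 [ 0.1 -1.1  0.8] [-0.26 -0.15 -0.  ] [ 0.5235 -0.0256  0.1375] 31.8
-1.449 13.175 [-0.5 -0.1 -0.4] [-0.26 -0.    0.01] [ 0.5234 -0.0256  0.1375] 22.3
-1.615 13.4583 [-0.3 -0.5  1.3] [-0.2  -0.01  0.  ] [ 0.5234 -0.0256  0.1375] 12.8
-1.781 13.7417 [-0.5  0.2  0. ] [-0.18 -0.01 -0.  ] [ 0.5234 -0.0256  0.1375] 3.3
-1.947 14.025 [-0.4  0.7  0.2] [-0.17 -0.    0.  ] [ 0.5234 -0.0255  0.1375] -6.2
-1.997 14.275 [ 0.  -0.3  0. ] [-0.07 -0.01  0.06] [ 0.5236 -0.0254  0.1375] -9.2
-2.047 14.525 [0.5 0.2 0.3] [-0.   -0.08  0.03] [ 0.5236 -0.0254  0.1375] -12.2
-2.067 14.775 [ 0.6 -0.3  0.2] [-0.03 -0.15  0.04] [ 0.5236 -0.0255  0.1375] -13.4
-2.087 15.025 [0.3 0.3 0.3] [ 0.2  -0.22  0.09] [ 0.5237 -0.0253  0.1376] -14.6
-2.107 15.275 [0.5 2.7 0.4] [ 0.72 -0.23  0.6 ] [ 0.5239 -0.0251  0.1376] -15.6
```

View pics/scene4.png

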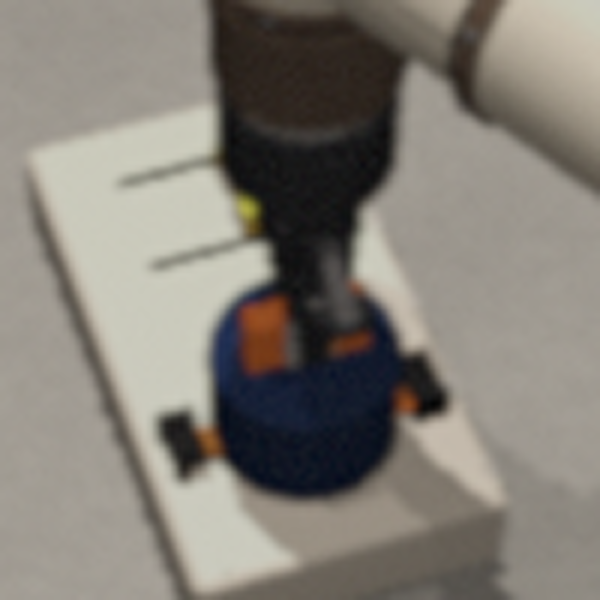

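The cover is locked: the moment rose at about 0.05 rad past the locked angle, which is the stop. Both ears are under the hooks, at (260,223) and (293,216) in the scene view. Next I'll release and pinch the guard's ridge.

```bash
python3 - <<'E'
from h import *
from plant import r
q=np.array(r.current_joint_positions()); q[5]=-2.085; r.move_joints(q.tolist())
print(r.current_wrist_force().round(1),r.current_torque().round(2))
r.move_gripper(.04,f_grip=40)
p=r.current_eef_pos(); r.movel([p[0],p[1],.20],rate=.12)
print(r.current_clock(),r.current_gripper_width())
R0=np.array([.468,-.1505])
r.move_ptp([*R0,.2],ori(167.7))
for n in("scene","top"):
    c=r.camera(n); pickle.dump(c,open(n+"5.pkl","wb"))
    crop(c,*((220,150,330,250) if n=="scene" else (240,190,370,290)),6,f"pics/{n}5.png")
E
```

```text
[0.6 1.1 1.3] [ 0.43 -0.02  0.08]
16.6167 0.0397285811955097
```

View pics/scene5.png

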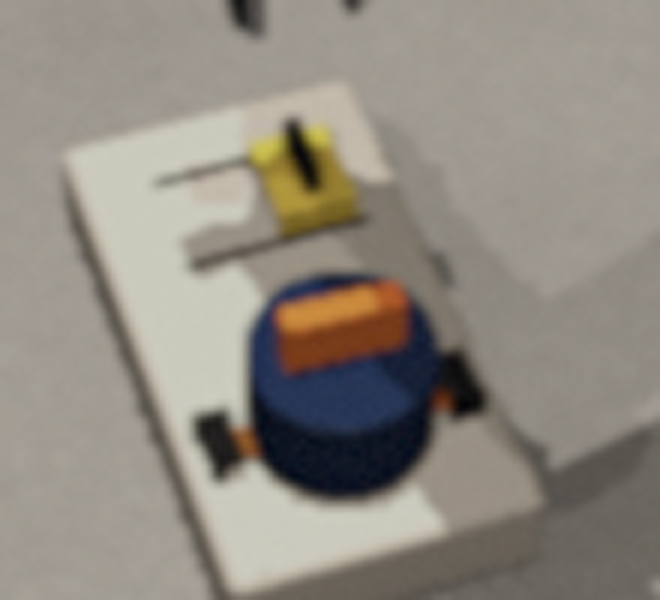

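View pics/top5.png

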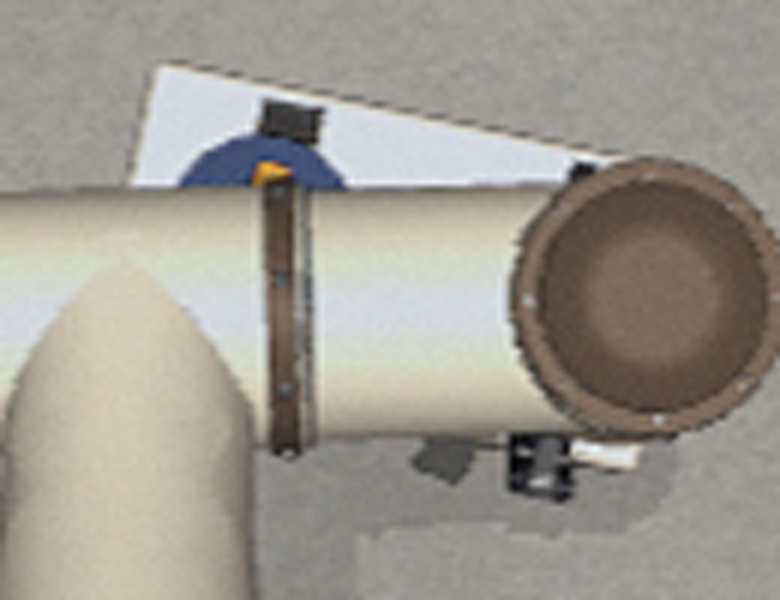

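```bash
python3 - <<'E'
from meas import *
b=load("top5.pkl"); P=depthpts(b,box(b,250,224,320,260)); 
for u in(245,255,265,275,285,300,315,340,350): 
    P=depthpts(b,box(b,u,235,u+3,245)); print(u,np.median(P,0).round(3))
for v in range(218,270,5):
    P=depthpts(b,box(b,296,v,299,v+2)); print(v,np.median(P,0).round(3))
E
```

```text
245 [0.47  0.034 0.52 ]
255 [0.47  0.016 0.522]
265 [ 0.47  -0.003  0.522]
275 [ 0.47  -0.021  0.52 ]
285 [ 0.468 -0.039  0.524]
300 [ 0.469 -0.066  0.518]
315 [ 0.469 -0.094  0.518]
340 [ 0.467 -0.137  0.541]
350 [ 0.467 -0.154  0.541]
218 [ 0.554 -0.065  0.054]
223 [ 0.5   -0.059  0.5  ]
228 [ 0.49  -0.059  0.511]
233 [ 0.48  -0.059  0.516]
238 [ 0.471 -0.059  0.518]
243 [ 0.462 -0.059  0.52 ]
248 [ 0.453 -0.059  0.516]
253 [ 0.444 -0.059  0.512]
258 [ 0.435 -0.059  0.502]
263 [ 0.424 -0.065 -0.   ]
268 [ 0.409 -0.065  0.001]
```

The scene view shows the cover down flat, with its fin along the hook line. The forearm's underside is near 0.43 m, so it clears everything. Next is the guard.

```bash
python3 - <<'E'
from h import *
from plant import r
R0=np.array([.468,-.1505]); d=np.array([np.cos(np.radians(YAW)),np.sin(np.radians(YAW))])
for z in(.11,.096):
    r.movel([*R0,z],rate=.1); print(z,r.current_wrist_force().round(1))
r.move_gripper(0,f_grip=20)
print("pinched",r.current_clock(),r.current_gripper_width(),r.current_wrist_force().round(1),r.current_torque().round(2))
for s in(.01,.02,.03,.036,.039,.041,.043,.045,.047,.049):
    r.movel([*(R0+d*s),.096],rate=.05); f=r.current_wrist_force(); print(s,r.current_clock(),f.round(1),r.current_eef_pos().round(4),round(float(r.current_gripper_width()),4))
    if s>.03 and f[:2]@d<-8: break
E
```

```text
0.11 [-0.4 -0.7  0.4]
0.096 [-0.1  0.4 -0.5]
pinched 20.0583 0.00803103769682392 [-0.5  1.2  3.2] [ 0.15  0.26 -0.03]
0.01 20.4083 [ 0.6 -1.4  3.9] [ 0.4792 -0.1529  0.0966] 0.0085
0.02 20.7583 [ 1.4 -0.7  4.3] [ 0.4886 -0.155   0.0966] 0.0085
0.03 21.1083 [ 1.1 -0.6  5.3] [ 0.4982 -0.157   0.0965] 0.0087
0.036 21.375 [0.7 0.4 4.9] [ 0.5039 -0.1583  0.0966] 0.0084
0.039 21.625 [-0.2 -0.3  5.9] [ 0.5065 -0.1589  0.0966] 0.0084
0.041 21.875 [ 0.3 -0.5  7.1] [ 0.5083 -0.1593  0.0965] 0.009
0.043 22.125 [-3.7  2.4 11. ] [ 0.5086 -0.1593  0.0965] 0.0081
0.045 22.375 [-6.8  4.  13.8] [ 0.5088 -0.1594  0.0965] 0.0082
0.047 22.625 [-11.    7.1  17.9] [ 0.5089 -0.1595  0.0964] 0.0084
```

The guard hit its end stop at ridge position (0.5088,-0.1594). The prediction for fully open was (0.5086,-0.1603). Next I'll release, check, and press.

```bash
python3 - <<'E'
from h import *
from plant import r
d=np.array([np.cos(np.radians(YAW)),np.sin(np.radians(YAW))])
S=np.array([.5089,-.1595])
r.movel([*S,.0970],rate=.05); print(r.current_wrist_force().round(1))
r.move_gripper(.03)
r.movel([*S,.17],rate=.12)
B=S-.044*d
r.move_gripper(0,f_grip=40)
r.movel([*(B-.06*d),.17],frame=ori(77.7),rate=.12)
print(r.current_clock(),r.current_eef_pos(),r.current_wrist_force().round(1),B)
for n in("scene","top"):
    c=r.camera(n); pickle.dump(c,open(n+"6.pkl","wb"))
    crop(c,*((220,150,330,250) if n=="scene" else (240,190,370,290)),6,f"pics/{n}6.png")
E
```

```text
[-1.6  0.8  1.8]
26.1 [ 0.40747741 -0.13736703  0.17006099] [ 0.5 -0.4  0.8] [ 0.46590999 -0.15012666]
```

View pics/scene6.png

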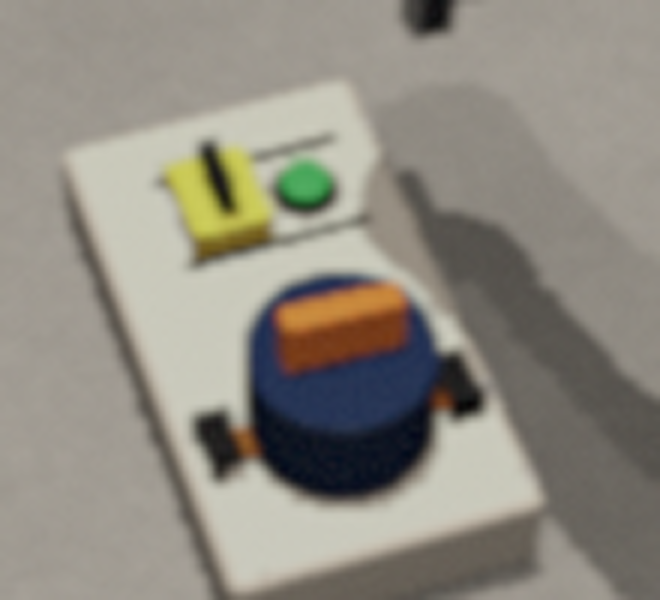

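View pics/top6.png

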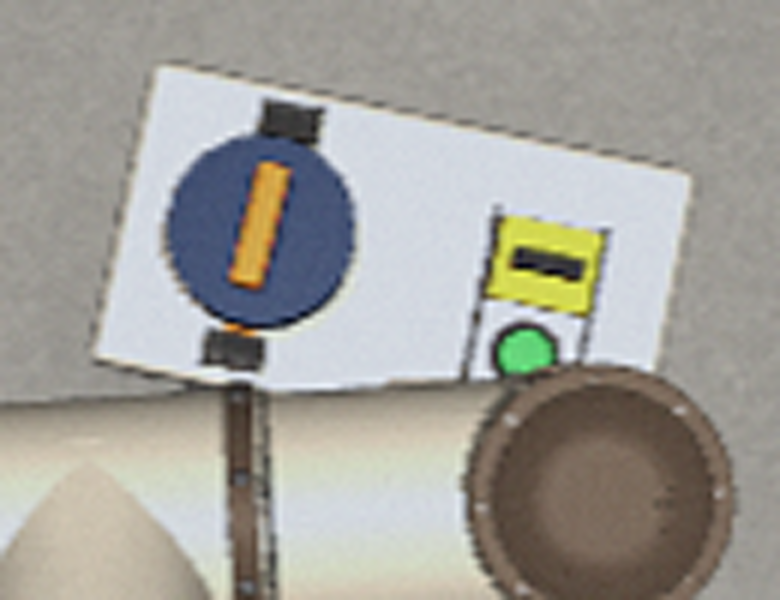

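```bash
python3 - <<'E'
from meas import *
from plant import r
for n in("top6.pkl","scene6.pkl"):
    c=load(n);H=hsv(c); m=max(blobs((abs(H[...,0]-65)<18)&(H[...,1]>110)&(H[...,2]>80)&box(c,240,160,350,270)),key=lambda x:x[2]); print(n,m[1],onplane(c,[m[1]],.065))
B=np.array([.466,-.1502])
r.movel([*B,.12],rate=.12); r.movel([*B,.089],rate=.08); print(r.current_clock(),r.current_wrist_force().round(1))
for z in(.085,.083,.081,.079,.078,.077,.076):
    r.movel([*B,z],rate=.03); f=r.current_wrist_force(); print(z,r.current_clock(),f.round(1),r.current_eef_pos().round(4))
    if f[2]>9: break
E
```

```text
top6.pkl [327.         248.09259259] [[ 0.4674981  -0.15020642  0.065     ]]
scene6.pkl [270.41463415 180.65853659] [[ 0.46878071 -0.14553999  0.065     ]]
27.5417 [-0.5  1.2 -0.6]
0.085 27.825 [0.3 0.1 0.7] [ 0.466  -0.1502  0.0851]
0.083 28.075 [0.8 0.3 1.6] [ 0.4664 -0.1502  0.0832]
0.081 28.325 [ 0.8 -0.5  2.1] [ 0.4664 -0.1502  0.0812]
0.079 28.575 [ 0.7 -0.5  3.7] [ 0.4664 -0.1502  0.0792]
0.078 28.825 [0.7 0.  3.5] [ 0.4664 -0.1502  0.0782]
0.077 29.075 [-0.4 -0.   9.2] [ 0.4664 -0.1502  0.078 ]
```

The force followed the spring up to about 4 N and then rose sharply at the bottom stop. Next I'll hold, release, and move away to check.

```bash
python3 - <<'E'
from h import *
from plant import r
B=np.array([.466,-.1502])
r.pause(1.0); print(r.current_clock(),r.current_wrist_force().round(1))
r.movel([*B,.16],rate=.12)
r.movel([.36,-.20,.22],rate=.2)
r.pause(.3)
print(r.current_clock(),r.current_eef_pos(),r.current_wrist_force().round(1))
for n in("scene","top"):
    c=r.camera(n); pickle.dump(c,open(n+"7.pkl","wb")); cv2.imwrite(f"pics/{n}7f.png",c["image"])
    crop(c,*((220,150,330,250) if n=="scene" else (240,190,370,290)),6,f"pics/{n}7.png")
E
```

```text
30.075 [-0.9  0.3 10.1]
32.025 [ 0.36035366 -0.19974066  0.21945891] [ 0.2 -0.1 -0.5]
```

View pics/scene7.png

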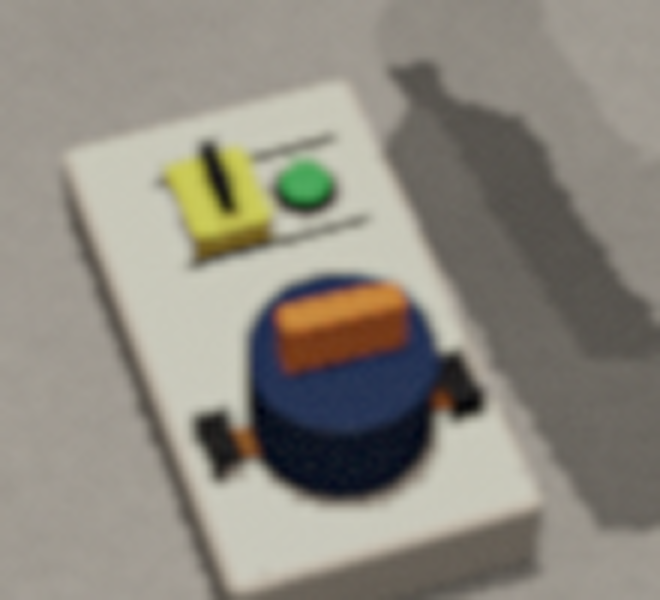

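View pics/top7f.png

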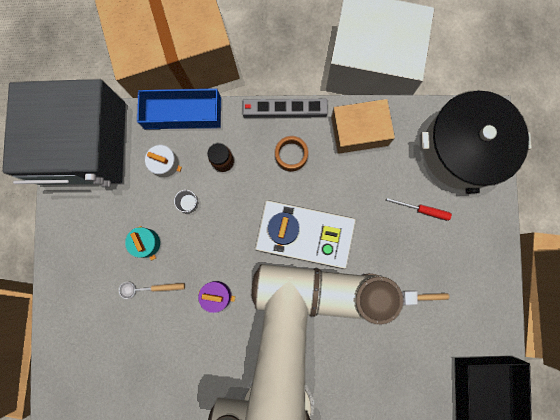

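View pics/top7.png

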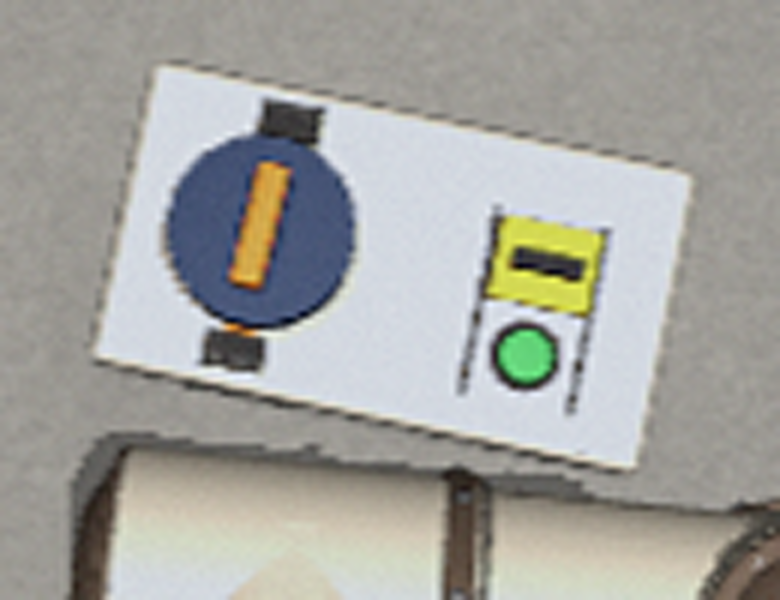

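The final views show the cover locked, the guard open at (331,233) and the button up at (327,249). The bystanders are where they started, and the arm is clear.

```bash
python3 - <<'E'
from plant import r
r.job_done(); print(r.current_clock())
E
```

```text
the job is handed in; nothing more can be done
the job is handed in; nothing more can be done
```

The test run is finished and handed in at about 32 s on the robot's clock. The hand-in gives no verdict.

- **Cover:** I put the navy cover over the cup, flat on the deck, with contact at a tool height of 0.1375 m (0.1377 m expected). I twisted it clockwise until it met the stop about 0.05 rad past the locked angle. The last pictures show both ears under the hooks.
- **Guard:** I pinched the ridge and slid the guard to its end stop at (0.5088, -0.1594) m; fully open was predicted at (0.5086, -0.1603) m.
- **Button:** I pressed it until the force rose past the spring to about 10 N, held it for about 1 s and let go. It looks up again in both views.
- **Bystanders and arm:** the bystanders look unmoved in the last top view. The arm stands clear, with wrist force near zero.

**Disagreements:** the two cameras differed by about 2 to 8 mm on small features: the cup rim, the ridge and the hooks. I averaged the cup position and cross-checked it with the base outline. The contacts then agreed with those values to about 1 mm. While I slid the guard, the downward press reached about 18 N, probably the fingertips on its plate; I eased it before letting go.

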